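Complete the pinwheel layer of cartons on the display pallet

TASK

The small display pallet carries two of the four cartons of its bottom layer. Take the two loose cartons of the same size from the table (not the shorter one, nor the wider, lower one) and lay them flat in the two free places, crosswise to the two already there, so that the four go round like a pinwheel with a square hole in the middle and about 8 mm of air between neighbours. The two cartons already laid must stay in their places.

Things in the scene. Friction and masses are not known exactly. Their poses are not given: they have to be found in the camera images.
- carton_a_c (a point): Closed brown cardboard carton, 160 x 50 x 55 mm high, about 0.3 kg, flat on the table, length crosswise to the robot's forward direction, give or take 20 degrees; goes in either free place. Point: its centre, 27.5 mm above its underside; x along its 160 mm length, y across its 50 mm width, z up.
- carton_b_c (a point): Closed brown cardboard carton, 160 x 50 x 55 mm high, about 0.3 kg, flat on the table, length crosswise to the robot's forward direction, give or take 20 degrees; goes in either free place. Point: its centre, 27.5 mm above its underside; x along its 160 mm length, y across its 50 mm width, z up. Not wanted: a shorter carton nearby (105 x 50 x 55) and a wider, lower one (130 x 80 x 40).
- laid_a_c (a point): Closed brown cardboard carton, 160 x 50 x 55 mm high, about 0.3 kg, not fastened, already in its place on the pallet (pallet frame x -29, y -84 mm, length along pallet x). Point: its centre, 27.5 mm above its underside; x along its 160 mm length, y across its 50 mm width, z up.
- laid_b_c (a point): Closed brown cardboard carton, 160 x 50 x 55 mm high, about 0.3 kg, not fastened, already in its place on the pallet (pallet frame x +29, y +84 mm, length along pallet x). Point: its centre, 27.5 mm above its underside; x along its 160 mm length, y across its 50 mm width, z up.
- pallet: Fixed pallet of pale boards, 240 x 240 mm, top 36 mm above the table. Origin: centre of its underside; z up, x along the laid cartons. The finished pinwheel is 218 mm square, centred, its hole 118 mm square. Centres of the free places: (x +84, y -29) and (x -84, y +29) mm, carton length along pallet y, carton centre 63.5 mm above the table. Gripped at its middle, one finger stands in the hole.

How it is judged (in metres and radians):
At the end, for the whole second after the job is handed in: Both loose cartons lie flat at rest on the pallet (height within 8 mm, tilt under 0.12 rad), one in each free place, within 15 mm along pallet x and y, length within 0.2 rad of pallet y; the two laid before are still flat in their places, within 15 mm and 0.2 rad ((((x of carton_a_c in the frame of pallet between 0.069 and 0.099 m and y of carton_a_c in the frame of pallet between -0.044 and -0.014 m and z of carton_a_c in the frame of pallet between 0.0555 and 0.0715 m and angle between the x axis of carton_a_c and the y axis of pallet, either way round below 0.2 rad and angle between carton_a_c's own z axis and vertical below 0.12 rad) and (x of carton_b_c in the frame of pallet between -0.099 and -0.069 m and y of carton_b_c in the frame of pallet between 0.014 and 0.044 m and z of carton_b_c in the frame of pallet between 0.0555 and 0.0715 m and angle between the x axis of carton_b_c and the y axis of pallet, either way round below 0.2 rad and angle between carton_b_c's own z axis and vertical below 0.12 rad)) or ((x of carton_a_c in the frame of pallet between -0.099 and -0.069 m and y of carton_a_c in the frame of pallet between 0.014 and 0.044 m and z of carton_a_c in the frame of pallet between 0.0555 and 0.0715 m and angle between the x axis of carton_a_c and the y axis of pallet, either way round below 0.2 rad and angle between carton_a_c's own z axis and vertical below 0.12 rad) and (x of carton_b_c in the frame of pallet between 0.069 and 0.099 m and y of carton_b_c in the frame of pallet between -0.044 and -0.014 m and z of carton_b_c in the frame of pallet between 0.0555 and 0.0715 m and angle between the x axis of carton_b_c and the y axis of pallet, either way round below 0.2 rad and angle between carton_b_c's own z axis and vertical below 0.12 rad))) and x of laid_a_c in the frame of pallet between -0.044 and -0.014 m and y of laid_a_c in the frame of pallet between -0.099 and -0.069 m and z of laid_a_c in the frame of pallet between 0.0555 and 0.0715 m and angle between the x axis of each of laid_a_c, laid_b_c and the x axis of pallet, either way round below 0.2 rad and angle between each of laid_a_c, laid_b_c's own z axis and vertical below 0.12 rad and x of laid_b_c in the frame of pallet between 0.014 and 0.044 m and y of laid_b_c in the frame of pallet between 0.069 and 0.099 m and z of laid_b_c in the frame of pallet between 0.0555 and 0.0715 m and linear speed of each of carton_a, carton_b below 0.02 m/s); the robot touches nothing.
It also fails if it takes over 58 s, if anything falls off the work surface, if the arm or the gripper's body presses on something with over 40 N, if the wrist force passes 120 N, or if a joint passes its speed limit or range.

ROBOT

A 7-joint arm with a two-finger parallel gripper is mounted at the origin on the work surface. World frame = base frame: x ahead of the robot, y to its left, z up, the work surface at z = 0. Lengths are in mm, angles in rad, forces in N, time in s.
With the tool pointing down it reaches from about 425 to 875 mm from the base axis. Payload 4.7 kg.
Tool frame: the origin (TCP) lies on the centre line of the jaws, within the pads' length; the fingertips stand 14 mm ahead of it and the grasp point (between the pads) lies 5 mm behind it; z points along the fingers, y is the line along which they close (so a half turn about z gives the same grasp; the last joint's range is limited). The gripper opens to 87 mm and grips with 3 to 60 N. Pads are 19 mm wide; open, the fingers measure 117 mm over their backs; the gripper's body (75 mm by 190 mm) begins 51 mm behind the grasp point.
Start: joints at [1.275, 0.321, -0.07, 1.45, 0.023, 1.371, -0.057], TCP at [198.144, -619.082, 236.587] pointing down, gripper open.
Joint ranges: [-2.86, 2.86], [-0.3, 2.09], [-1.38, 1.24], [0.06, 2.45], [-1.56, 4.7], [0.09, 2.05], [-2.69, 2.69]. Speed limits (rad/s): [2.57, 2.57, 3.14, 3.14, 3.14, 3.14, 3.14].

INTERFACE

Orientations are given as a rotation vector (axis times angle).
In Python, from workcell import * gives the robot as it stands.
- The arm moves only by the shell command python3 -m pendant 'ROWS' [FORCE]. ROWS is JSON, a list of rows, each an object of numbers: "fingers": the opening, from -1 (shut) to 1 (fully open); "x", "y", "z": the shift along the world's x, y, z in mm; "spin": the turn about the world's z in units of 6 degrees (1.0 is 6 degrees). In form: [{"fingers": .., "x": .., "y": .., "z": .., "spin": ..}, ...]. A call has 1 to 12 rows; each row shifts and turns the commanded pose from where the row before left it; what a row does not reach is not made up. A row lasts 1/12 s, in which the tool goes at most 41.7 mm and 7.16 degrees, less where a joint would pass 70% of its speed; a pose out of reach is approached as far as the arm can. A call is refused whole if a number of a shift passes 41.7 or a number of a turn 1, either way. A call with a gripper value outside its range is refused whole. The fingers move at their own pace and stop on an object; FORCE is the grip in N (left out, the last holds). Time passes only in rows, so rows that do not move let the fingers close. It gives the time, the measured TCP pose, the force, the opening and the grip force at its end, in the units of the state.
- sense(): the state, without advancing time (a new reading comes with each control period).
- camera(name): name is "scene" or "top" or "wrist"; returns a dict with "color" (480x640x3 uint8, red, green, blue), "vertical_fov" (degrees; the focal length in pixels is half the picture's height over the tangent of half this angle, whatever the lens; pixels are square), "cx", "cy" (the principal point, pixels), "origin" and "rotation" of the camera in the world. Camera axes: x right, y up, looking along -z (the intrinsics and any distortion apply to the point x, -y, -z); pixel columns grow to the right and rows downward; lengths in mm; the calibration is good to about 2 mm. A picture is of the moment at which its call begins. There is no depth.
- hand_in(): hands the job in; it is judged then, once.
Trained networks look in the newest picture that a camera, given by its name, has taken for a name from the list of things; names that differ only in an ending like _2 or _b are one class to them, and where a whole thing is asked for, a point or a joint stands for the part that bears it (a point fixed in the world has none). Each returns a list of dicts, best first, with "conf" (0 to 1); they miss things now and then, are a little off and sometimes report something else, mostly with a low value. They report only what shows in the picture. A call takes as long as a camera call.
- spot_in(camera, name): "pixel" ([column, row] in pixels, amid what is visible of it).
- masks_of(camera, name): "region" (480x640 bool, what is visible of it) and "pixel" ([column, row] in pixels, amid what is visible of it).
The state is a dict: "time_s": time; "joint_pos": joint angles; "qd": joint speeds; "effort": joint torques, N m; "position": TCP position; "eef_rot": TCP orientation; "contact_force": force on the tool from outside, world axes, zero at the start; "torque": the same for the moment, N m; "grip_width": opening from 0.0 (shut) to 1.0 (fully open); "grasp_force": force on a finger pad.
Only numpy, scipy, OpenCV 4.12 (cv2) and the standard library are available. Lean on these libraries where they do the work, as an engineer would, in place of code of your own. Each camera call takes 0.05 s, during which the arm holds its last target. There are 200 camera calls.

## Working session

There is one attempt and no reset: what is moved stays moved. The work goes in short steps, Python scripts to look and compute and a shell command to move; the robot and the scene stay as the last step left them, time stands still between calls to the robot, and variables do not carry over. Pictures are saved under pics/ and viewed, at most 10 in all, crops included, and the job is handed in when it is done.

```bash
mkdir -p pics; cat > h.py <<'E'
from workcell import *
import numpy as np, cv2
def proj(c,P):
    P=np.atleast_2d(P).astype(float); f=240/np.tan(np.radians(c['vertical_fov'])/2)
    q=(P-np.array(c['origin']))@np.array(c['rotation'])
    return np.c_[c['cx']+f*q[:,0]/-q[:,2], c['cy']-f*q[:,1]/-q[:,2]]
def back(c,px,z):
    px=np.atleast_2d(px).astype(float); f=240/np.tan(np.radians(c['vertical_fov'])/2)
    d=np.c_[(px[:,0]-c['cx'])/f,-(px[:,1]-c['cy'])/f,-np.ones(len(px))]@np.array(c['rotation']).T
    o=np.array(c['origin']); return o+d*((z-o[2])/d[:,2])[:,None]
E
python3 - <<'E'
from h import *
s=sense(); print(s['position'],s['eef_rot'],s['time_s'])
for n in ('top','scene'):
    c=camera(n); print(n,{k:np.round(v,3).tolist() for k,v in c.items() if k!='color'}, c.keys())
    cv2.imwrite(f'pics/{n}0.png',c['color'][:,:,::-1])
    for nm,z in (('carton_a_c',55),('laid_a_c',91),('pallet',36)):
        for m in masks_of(n,nm):
            r=cv2.minAreaRect(np.argwhere(m['region'])[:,::-1].astype(np.float32))
            w=back(c,cv2.boxPoints(r),z)[:,:2]
            print(nm,round(m['conf'],2),np.round(m['pixel']),m['region'].sum(),'ctr',w.mean(0).round(),'sides',np.linalg.norm(w[1]-w[0]).round(),np.linalg.norm(w[2]-w[1]).round(), 'px',np.round(r[2]))
E
```

```text
[ 197.94115457 -618.5810655   235.44892008] [-3.10210961e+00 -4.84406286e-01  6.41877229e-04] 0.0
top {'vertical_fov': 51.157, 'cx': 321.223, 'cy': 236.411, 'origin': [415.897, 1.504, 899.853], 'rotation': [0.096, -0.08, -1.596]} dict_keys(['color', 'vertical_fov', 'cx', 'cy', 'origin', 'rotation'])Traceback (most recent call last):
  File "<stdin>", line 9, in <module>
  File "h.py", line 10, in back
    o=np.array(c['origin']); return o+d*((z-o[2])/d[:,2])[:,None]
                                                  ~^^^^^
IndexError: too many indices for array: array is 1-dimensional, but 2 were indexed
```

```bash
sed -i "s/np.array(c\['rotation'\])/R.from_rotvec(c['rotation']).as_matrix()/; s/^import numpy.*/&\nfrom scipy.spatial.transform import Rotation as R/" h.py
python3 - <<'E'
from h import *
for n in ('top','scene'):
    c=camera(n); print(n,{k:np.round(v,3).tolist() for k,v in c.items() if k!='color'})
    cv2.imwrite(f'pics/{n}0.png',c['color'][:,:,::-1])
    for nm,z in (('carton_a_c',55),('laid_a_c',91),('pallet',36)):
        for m in masks_of(n,nm):
            r=cv2.minAreaRect(np.argwhere(m['region'])[:,::-1].astype(np.float32))
            w=back(c,cv2.boxPoints(r),z)[:,:2]
            print(nm,round(m['conf'],2),np.round(m['pixel']),m['region'].sum(),'ctr',w.mean(0).round(),'sides',np.linalg.norm(w[1]-w[0]).round(),np.linalg.norm(w[2]-w[1]).round(), 'px',np.round(r[2]))
E
```

```text
top {'vertical_fov': 51.157, 'cx': 321.223, 'cy': 236.411, 'origin': [415.897, 1.504, 899.853], 'rotation': [0.096, -0.08, -1.596]}
laid_a_c 0.56 [267. 221.] 3051 ctr [535.  90.] sides 52.0 165.0 px 55.0
pallet 0.82 [227. 239.] 11818 ctr [515. 174.] sides 244.0 243.0 px 56.0
scene {'vertical_fov': 49.821, 'cx': 311.186, 'cy': 242.637, 'origin': [1152.253, 455.243, 676.614], 'rotation': [0.507, 1.012, 2.062]}
carton_a_c 0.82 [245. 194.] 1813 ctr [ 461. -287.] sides 127.0 227.0 px 35.0
laid_a_c 0.81 [362. 276.] 2293 ctr [559. 106.] sides 212.0 57.0 px 4.0
pallet 0.64 [399. 326.] 9479 ctr [522. 191.] sides 278.0 294.0 px 5.0
```

View pics/top0.png

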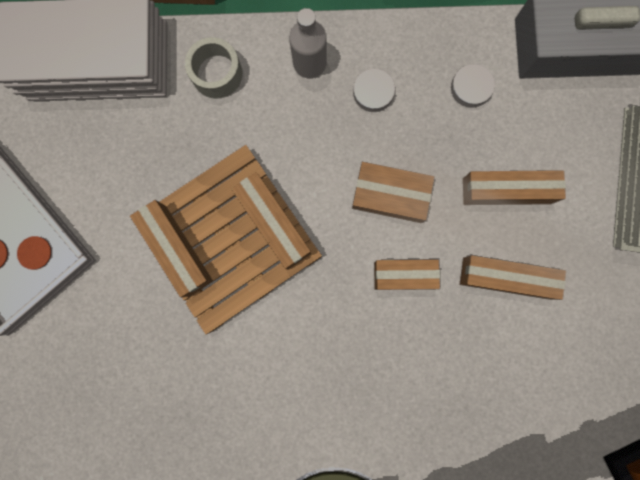

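```bash
cat >> h.py <<'E'
from scipy.optimize import minimize
def box(x,y,yaw,L,W,z0,z1,dx=0,dy=0,dyaw=0):
    ca,sa=np.cos(yaw),np.sin(yaw); cx,cy=x+ca*dx-sa*dy,y+sa*dx+ca*dy; a=yaw+dyaw
    u=np.array([np.cos(a),np.sin(a)])*L/2; v=np.array([-np.sin(a),np.cos(a)])*W/2
    return np.array([[*(np.array([cx,cy])+i*u+j*v),z] for i in(-1,1) for j in(-1,1) for z in(z0,z1)])
def sil(c,boxes):
    m=np.zeros((480,640),np.uint8)
    for b in boxes:
        h=cv2.convexHull(np.round(proj(c,b)*16).astype(np.int32)); cv2.fillConvexPoly(m,h,255,cv2.LINE_AA,4)
    return m
def fit(c,mask,model,p0):
    t=cv2.GaussianBlur(mask.astype(np.float32),(0,0),1)
    f=lambda q:np.abs(cv2.GaussianBlur(sil(c,model(q)).astype(np.float32)/255,(0,0),1)-t).sum()
    p0=np.array(p0,float)
    s=np.array([p0]+[p0+d for d in np.diag([12,12,.15])])
    r=minimize(f,p0,method='Nelder-Mead',options=dict(initial_simplex=s,xatol=.01,fatol=.1,maxiter=400))
    return r.x,r.fun/t.sum()
carton=lambda q:[box(*q,160,50,0,55)]
pal=lambda q:[box(*q,240,240,0,36),box(*q,160,50,36,91,-29,-84),box(*q,160,50,36,91,29,84)]
E
python3 - <<'E'
from h import *
c=camera('top'); im=c['color']; hsv=cv2.cvtColor(im,cv2.COLOR_RGB2HSV)
sat=((hsv[...,1]>80)&(hsv[...,0]<25)).astype(np.uint8)
sat=cv2.morphologyEx(sat,cv2.MORPH_CLOSE,np.ones((13,13)))
n,l,st,ce=cv2.connectedComponentsWithStats(sat)
o=im.copy(); 
for px,mod,z in (((517,186),carton,30),((514,277),carton,30),((227,239),pal,40)):
    i=np.argmin(np.linalg.norm(ce-px,axis=1)); m=l==i
    if mod is pal:
        h=cv2.convexHull(np.argwhere(m)[:,::-1].astype(np.int32))
    p=back(c,[px],z)[0]; 
    # yaw from image direction
    res=[]
    for y0 in ([-1.57,1.57-3.14+.2] if mod is carton else [2.2,.6,2.5,.9,-.9]):
        res.append(fit(c,m,mod,[p[0],p[1],y0]))
    q,e=min(res,key=lambda r:r[1]); print(px,st[i,4],q.round(3),round(e,3))
    cn,_=cv2.findContours(sil(c,mod(q))//128,0,1); cv2.drawContours(o,cn,-1,(0,255,0),1)
cv2.imwrite('pics/fit.png',cv2.resize(o[130:350,120:600],None,fx=1.66,fy=1.66)[:,:,::-1])
w=camera('wrist'); print({k:np.round(v,3).tolist() for k,v in w.items() if k!='color'})
E
```

```text
(517, 186) 2834 [ 592.296 -331.643   -1.546] 0.274
(514, 277) 3055 [ 434.41  -314.219   -1.726] 0.13
(227, 239) 18946 [518.475 173.995   0.575] 0.043
{'vertical_fov': 71.725, 'cx': 320.427, 'cy': 238.384, 'origin': [271.936, -594.958, 384.027], 'rotation': [-0.251, 0.184, -1.252]}
```

View pics/fit.png

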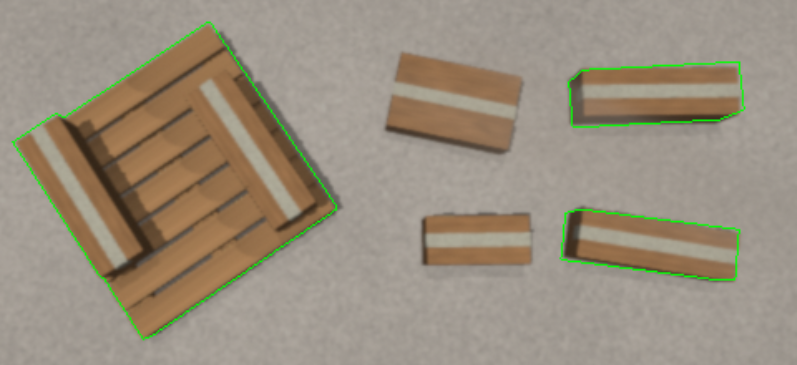

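```bash
cat >> h.py <<'E'
def tape(c,px,z,r=75):
    g=c['color'].astype(int); x,y=map(int,px)
    hsv=cv2.cvtColor(c['color'],cv2.COLOR_RGB2HSV)
    br=cv2.morphologyEx(((hsv[...,1]>80)&(hsv[...,0]<25)).astype(np.uint8),cv2.MORPH_CLOSE,np.ones((13,13)))
    b=br.astype(bool)&(hsv[...,1]<80)&(hsv[...,2]>130)
    w=np.zeros_like(b); w[max(0,y-r):y+r,max(0,x-r):x+r]=1; b&=w
    n,l,st,ce=cv2.connectedComponentsWithStats(b.astype(np.uint8))
    i=1+np.argmin([np.linalg.norm(k-px)-.05*a for k,a in zip(ce[1:],st[1:,4])])
    q=cv2.boxPoints(cv2.minAreaRect(np.argwhere(l==i)[:,::-1].astype(np.float32)))
    P=back(c,q,z)[:,:2]; d1,d2=P[1]-P[0],P[2]-P[1]
    d,s=(d1,d2) if np.linalg.norm(d1)>np.linalg.norm(d2) else (d2,d1)
    return P.mean(0).round(1),round(float(np.degrees(np.arctan2(d[1],d[0]))%180),1),np.linalg.norm(d).round(1),np.linalg.norm(s).round(1),ce[i].round(1)
E
python3 - <<'E'
from h import *
c=camera('top')
for p,z in (((517,186),55),((514,277),55),((172,247),91),((274,221),91)): print(tape(c,p,z,60))
q=np.array([518.5,174,.575]);t=q[2]
for dx,dy in((-29,-84),(29,84),(84,-29),(-84,29)): print(dx,dy,(q[:2]+[np.cos(t)*dx-np.sin(t)*dy,np.sin(t)*dx+np.cos(t)*dy]).round(1))
E
```

```text
(array([ 591.3, -328.7]), 89.1, np.float64(155.1), np.float64(14.9), array([518.1, 184.3]))
(array([ 434.5, -315. ]), 78.8, np.float64(157.4), np.float64(15.5), array([516.4, 276.8]))
(array([494.9, 259.2]), 31.8, np.float64(156.9), np.float64(15.3), array([168. , 249.3]))
(array([537.9,  91.3]), 32.7, np.float64(160.2), np.float64(15.3), array([270.3, 219.5]))
-29 -84 [539.8  87.7]
29 84 [497.2 260.3]
84 -29 [604.8 195.3]
-84 29 [432.2 152.7]
```

```bash
python3 -m pendant '[{"fingers":1,"x":33,"y":24,"z":-5,"spin":1},{"fingers":1,"x":33,"y":24,"z":-5,"spin":1},{"fingers":1,"x":33,"y":24,"z":-5,"spin":1},{"fingers":1,"x":33,"y":24,"z":-5,"spin":1},{"fingers":1,"x":33,"y":24,"z":-5,"spin":1},{"fingers":1,"x":33,"y":24,"z":-5,"spin":1},{"fingers":1,"x":33,"y":24,"z":-5,"spin":1},{"fingers":1,"x":33,"y":24,"z":-5,"spin":1},{"fingers":1,"x":33,"y":24,"z":-5,"spin":1},{"fingers":1,"x":33,"y":24,"z":-5,"spin":1},{"fingers":1,"x":33,"y":24,"z":-5,"spin":0.9},{"fingers":1,"x":30,"y":24,"z":-5,"spin":1}]' 30
cat >> h.py <<'E'
def tool():
    s=sense(); M=R.from_rotvec(s['eef_rot']).as_matrix()
    print('t',round(s['time_s'],2),'tcp',np.round(s['position'],1),'finger deg',np.degrees(np.arctan2(M[1,1],M[0,1])).round(1),'tilt',np.degrees(np.arccos(-M[2,2])).round(1),'w',round(s['grip_width'],3),'gf',np.round(s['grasp_force'],1),'F',np.round(s['contact_force'],1),'q',np.round(s['joint_pos'],2))
E
python3 -c "
from h import *
tool()
w=camera('wrist');cv2.imwrite('pics/w1.png',w['color'][:,:,::-1])
p=proj(w,[[591,-329,55]])[0];print(p)
try: print(tape(w,p,55,300))
except Exception as e: print(e)"
```

```text
time_s: 1.65
position: [592.9, -329.7, 176.6]
eef_rot: [2.232, 2.21, 0.001]
contact_force: [0.2, -0.8, 0.7]
grip_width: 1.002
grasp_force: 0.0
t 1.65 tcp [ 592.9 -329.7  176.6] finger deg -0.6 tilt 0.1 w 1.002 gf 0.0 F [ 0.2 -0.8  0.7] q [ 0.8   0.45 -0.45  1.44  0.2   1.3   0.32]
[319.64150109 235.93732674]
(array([ 563.5, -328.3]), 87.8, np.float64(0.9), np.float64(0.0), array([287. , 235.5]))
```

View pics/w1.png

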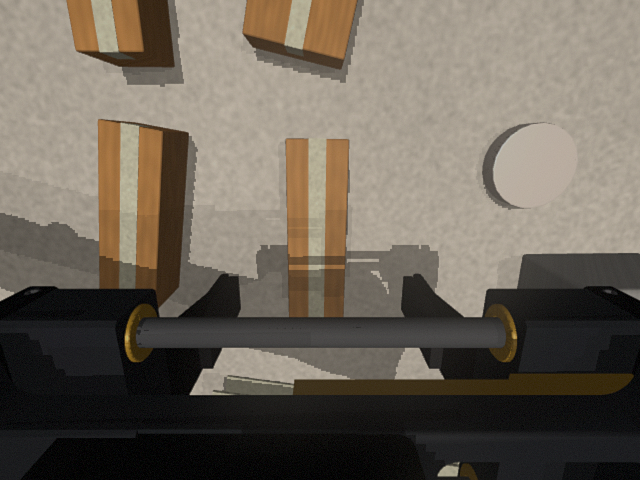

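The wrist picture shows the long carton (columns 286–349, end at row 139) centred between the fingers (gap mid at about column 321). I'll descend and grip it.

```bash
python3 -c "
from h import *
w=camera('wrist');print(back(w,[[286,139],[349,139],[288,265],[345,265]],55).round(1))"
python3 -m pendant '[{"fingers":1,"x":-1,"y":0,"z":-25},{"fingers":1,"z":-30},{"fingers":1,"z":-30},{"fingers":1,"z":-25},{"fingers":1,"z":-20},{"fingers":1,"z":-12},{"fingers":1,"z":-9},{"fingers":-1},{"fingers":-1},{"fingers":-1},{"fingers":-1},{"fingers":-1}]' 30; python3 -m pendant '[{"fingers":-1},{"fingers":-1},{"fingers":-1},{"fingers":-1}]'
```

```text
[[ 571.5 -240.2   55. ]
 [ 620.2 -239.9   55. ]
 [ 570.7 -344.2   55. ]
 [ 619.8 -344.    55. ]]invalid input at $[0]: expected keys fingers, x, y, z, spin
invalid input at $[0]: expected keys fingers, x, y, z, spin
```

```bash

python3 -m pendant '[{"fingers":1,"x":0,"y":2,"z":-25,"spin":0},{"fingers":1,"x":0,"y":2,"z":-30,"spin":0},{"fingers":1,"x":0,"y":0,"z":-30,"spin":0},{"fingers":1,"x":0,"y":0,"z":-25,"spin":0},{"fingers":1,"x":0,"y":0,"z":-20,"spin":0},{"fingers":1,"x":0,"y":0,"z":-12,"spin":0},{"fingers":1,"x":0,"y":0,"z":-9,"spin":0},{"fingers":1,"x":0,"y":0,"z":0,"spin":0},{"fingers":-1,"x":0,"y":0,"z":0,"spin":0},{"fingers":-1,"x":0,"y":0,"z":0,"spin":0},{"fingers":-1,"x":0,"y":0,"z":0,"spin":0},{"fingers":-1,"x":0,"y":0,"z":0,"spin":0}]' 30; python3 -m pendant '[{"fingers":-1,"x":0,"y":0,"z":0,"spin":0},{"fingers":-1,"x":0,"y":0,"z":0,"spin":0},{"fingers":-1,"x":0,"y":0,"z":0,"spin":0},{"fingers":-1,"x":0,"y":0,"z":0,"spin":0}]'
```

```text
time_s: 2.75
position: [592.0, -327.5, 27.0]
eef_rot: [2.236, 2.203, 0.001]
contact_force: [-0.2, 0.3, -0.3]
grip_width: 0.786
grasp_force: 0.0
time_s: 3.08
position: [590.7, -327.2, 25.9]
eef_rot: [-2.238, -2.204, 0.001]
contact_force: [-1.1, -0.1, 3.0]
grip_width: 0.572
grasp_force: 30.0
```

```bash

python3 -m pendant '[{"fingers":-1,"x":0,"y":0,"z":10,"spin":0},{"fingers":-1,"x":0,"y":0,"z":20,"spin":0},{"fingers":-1,"x":0,"y":0,"z":30,"spin":0},{"fingers":-1,"x":0,"y":0,"z":30,"spin":0},{"fingers":-1,"x":0,"y":0,"z":30,"spin":0},{"fingers":-1,"x":0,"y":0,"z":20,"spin":0},{"fingers":-1,"x":0,"y":0,"z":0,"spin":0},{"fingers":-1,"x":0,"y":0,"z":0,"spin":0}]' 30
python3 - <<'E'
from h import *
tool(); w=camera('wrist'); c=camera('top')
o=np.hstack([w['color'],c['color']]); cv2.imwrite('pics/g1.png',cv2.resize(o,(800,300))[:,:,::-1])
s=sense(); t=np.array(s['position'])
b=box(t[0],t[1],np.radians(89.4),160,50,t[2]-25,t[2]+30)
for q in (w,c):
    p=proj(q,b[1::2]); print(p.round())
    for a in p: cv2.circle(q['color'],tuple(np.round(a).astype(int).tolist()),4,(0,255,0),1)
o=np.hstack([w['color'][:,120:440],c['color'][60:300,360:640].repeat(2,0)[:480].repeat(2,1)[:, :480]]); cv2.imwrite('pics/g1.png',o[:,:,::-1])
E
```

```text
time_s: 3.75
position: [591.8, -327.1, 166.5]
eef_rot: [2.236, 2.204, 0.001]
contact_force: [-1.0, 0.7, -3.4]
grip_width: 0.573
grasp_force: 30.0
t 3.75 tcp [ 591.8 -327.1  166.5] finger deg -0.8 tilt 0.1 w 0.573 gf 30.0 F [-1.   0.7 -3.4] q [ 0.8   0.45 -0.45  1.46  0.2   1.28  0.32]
[[372. 480.]
 [269. 480.]
 [390. 134.]
 [246. 135.]]
[[607. 146.]
 [610. 181.]
 [496. 149.]
 [497. 183.]]
```

View pics/g1.png

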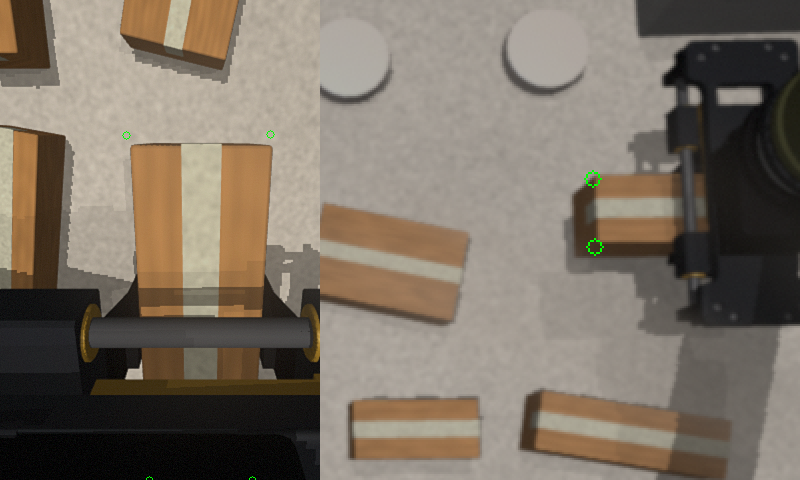

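```bash

python3 -m pendant '[{"fingers":-1,"x":0,"y":15,"z":0,"spin":0},{"fingers":-1,"x":1,"y":30,"z":0,"spin":0.5},{"fingers":-1,"x":1,"y":40,"z":0,"spin":0.5},{"fingers":-1,"x":1,"y":40,"z":0,"spin":0.5},{"fingers":-1,"x":1,"y":40,"z":0,"spin":0.5},{"fingers":-1,"x":1,"y":40,"z":0,"spin":0.5},{"fingers":-1,"x":1,"y":40,"z":0,"spin":0.5},{"fingers":-1,"x":1,"y":40,"z":0,"spin":0.5},{"fingers":-1,"x":1,"y":40,"z":0,"spin":0.5},{"fingers":-1,"x":1,"y":40,"z":0,"spin":0.5},{"fingers":-1,"x":1,"y":40,"z":0,"spin":0.5},{"fingers":-1,"x":1,"y":40,"z":0,"spin":0.5}]' 30
python3 -m pendant '[{"fingers":-1,"x":0,"y":38,"z":0,"spin":0.1},{"fingers":-1,"x":0,"y":30,"z":0,"spin":0},{"fingers":-1,"x":0,"y":20,"z":0,"spin":0},{"fingers":-1,"x":0,"y":0,"z":0,"spin":0},{"fingers":-1,"x":0,"y":0,"z":0,"spin":0},{"fingers":-1,"x":0,"y":0,"z":0,"spin":0}]'
python3 - <<'E'
from h import *
tool(); w=camera('wrist'); c=camera('top')
t=sense()['position']; 
for B in (box(602.3,198.1,np.radians(123),160,50,t[2]-25,t[2]+30), *[box(517.5,174.6,np.radians(33),160,50,36,91,a,b) for a,b in((-29,-84),(29,84))]):
  for q in (w,c):
    p=proj(q,B[1::2])
    for a in p: cv2.circle(q['color'],tuple(np.round(a).astype(int).tolist()),3,(0,255,0),1)
o=np.hstack([cv2.resize(w['color'],(400,300)),c['color'][40:340,60:460]]); cv2.imwrite('pics/p1.png',o[:,:,::-1])
E
```

```text
time_s: 4.85
position: [600.1, 120.7, 164.0]
eef_rot: [-1.514, -2.75, 0.002]
contact_force: [1.8, 0.3, -2.2]
grip_width: 0.572
grasp_force: 30.0
time_s: 5.35
position: [601.1, 205.5, 164.2]
eef_rot: [-1.504, -2.757, 0.004]
contact_force: [-0.1, -1.4, -2.0]
grip_width: 0.571
grasp_force: 30.0
t 5.35 tcp [601.1 205.5 164.2] finger deg 32.8 tilt 0.1 w 0.571 gf 30.0 F [-0.1 -1.4 -2. ] q [ 0.21  0.43 -0.75  1.56  0.3   1.27 -0.01]
```

View pics/p1.png

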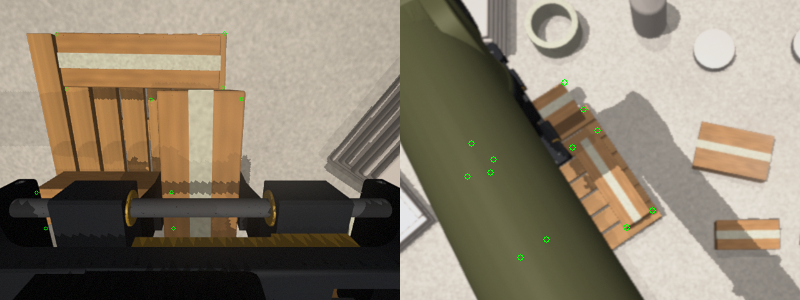

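```bash

python3 -m pendant '[{"fingers":-1,"x":1,"y":-4,"z":0,"spin":0},{"fingers":-1,"x":0,"y":-3.5,"z":-10,"spin":0},{"fingers":-1,"x":0,"y":0,"z":-20,"spin":0},{"fingers":-1,"x":0,"y":0,"z":-10,"spin":0},{"fingers":-1,"x":0,"y":0,"z":0,"spin":0},{"fingers":-1,"x":0,"y":0,"z":0,"spin":0}]'
python3 - <<'E'
from h import *
tool(); w=camera('wrist')
t=sense()['position']; M=R.from_rotvec(sense()['eef_rot']).as_matrix(); y=np.radians(33)
for B,k in ((box(t[0]+1.4,t[1]-2.1,y+np.pi/2,160,50,t[2]-25,t[2]+30),(0,255,0)),(box(517.5,174.6,y,160,50,36,91,-29,-84),(0,255,0)),(box(517.5,174.6,y,50,160,36,91,84,-29),(255,0,0))):
    for a in proj(w,B): cv2.circle(w['color'],tuple(np.round(a).astype(int).tolist()),4,k,1)
cv2.imwrite('pics/p2.png',w['color'][:,:,::-1])
E
```

```text
time_s: 5.95
position: [602.6, 197.6, 124.6]
eef_rot: [-1.505, -2.756, 0.002]
contact_force: [-0.1, -0.3, -1.7]
grip_width: 0.573
grasp_force: 30.0
t 5.95 tcp [602.6 197.6 124.6] finger deg 32.7 tilt 0.1 w 0.573 gf 30.0 F [-0.1 -0.3 -1.7] q [ 0.21  0.46 -0.74  1.6   0.33  1.2  -0.02]
```

View pics/p2.png

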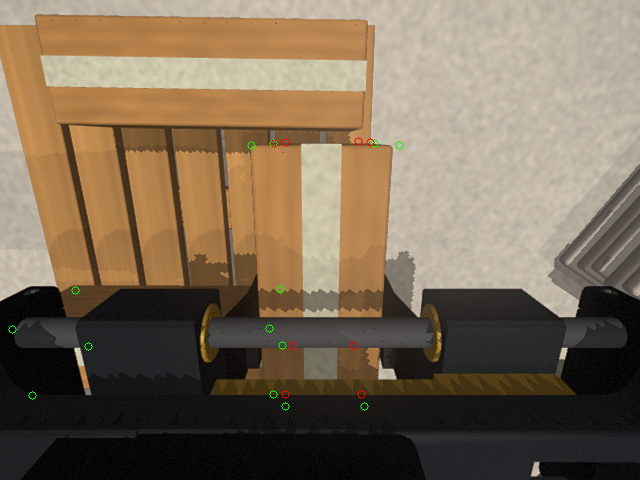

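The held carton (columns 251–391, end row 145) lines up with the free place (red marks, centre column about 322). The carton at the top of the picture is laid_b, clear of it. I'll lower it and release.

```bash

python3 -m pendant '[{"fingers":-1,"x":0,"y":0,"z":-15,"spin":0},{"fingers":-1,"x":0,"y":0,"z":-20,"spin":0},{"fingers":-1,"x":0,"y":0,"z":-14,"spin":0},{"fingers":-1,"x":0,"y":0,"z":-8,"spin":0},{"fingers":-1,"x":0,"y":0,"z":-4,"spin":0},{"fingers":-1,"x":0,"y":0,"z":-1.5,"spin":0},{"fingers":-1,"x":0,"y":0,"z":0,"spin":0},{"fingers":-1,"x":0,"y":0,"z":0,"spin":0}]'
```

```text
time_s: 6.67
position: [603.7, 198.8, 64.0]
eef_rot: [1.504, 2.757, 0.002]
contact_force: [-0.3, 0.5, -3.4]
grip_width: 0.573
grasp_force: 30.0
```

```bash

python3 -m pendant '[{"fingers":-1,"x":0,"y":0,"z":-1.5,"spin":0},{"fingers":-1,"x":0,"y":0,"z":-0.5,"spin":0},{"fingers":-1,"x":0,"y":0,"z":0,"spin":0},{"fingers":0.6,"x":0,"y":0,"z":0,"spin":0},{"fingers":0.6,"x":0,"y":0,"z":0,"spin":0},{"fingers":0.6,"x":0,"y":0,"z":0,"spin":0},{"fingers":0.6,"x":0,"y":0,"z":0,"spin":0}]'
python3 -m pendant '[{"fingers":0.6,"x":0,"y":0,"z":10,"spin":0},{"fingers":0.6,"x":0,"y":0,"z":20,"spin":0},{"fingers":0.6,"x":0,"y":0,"z":30,"spin":0},{"fingers":0.6,"x":0,"y":0,"z":30,"spin":0},{"fingers":1,"x":0,"y":0,"z":20,"spin":0},{"fingers":1,"x":0,"y":0,"z":0,"spin":0}]'
```

```text
time_s: 7.25
position: [603.3, 198.5, 61.3]
eef_rot: [1.505, 2.757, 0.001]
contact_force: [0.1, 1.1, 0.5]
grip_width: 0.768
grasp_force: 0.0
time_s: 7.75
position: [605.8, 200.1, 177.4]
eef_rot: [1.502, 2.752, 0.01]
contact_force: [-0.3, 0.4, -0.8]
grip_width: 0.878
grasp_force: 0.0
```

```bash

python3 -m pendant '[{"fingers":1,"x":-13,"y":-40,"z":0,"spin":-0.6},{"fingers":1,"x":-13,"y":-40,"z":0,"spin":-0.6},{"fingers":1,"x":-13,"y":-40,"z":0,"spin":-0.6},{"fingers":1,"x":-13,"y":-40,"z":0,"spin":-0.6},{"fingers":1,"x":-13,"y":-40,"z":0,"spin":-0.6},{"fingers":1,"x":-13,"y":-40,"z":0,"spin":-0.6},{"fingers":1,"x":-13,"y":-40,"z":0,"spin":-0.6},{"fingers":1,"x":-13,"y":-40,"z":0,"spin":-0.6},{"fingers":1,"x":-13,"y":-40,"z":0,"spin":-0.6},{"fingers":1,"x":-13,"y":-40,"z":0,"spin":-0.6},{"fingers":1,"x":-13,"y":-39,"z":0,"spin":-0.6},{"fingers":1,"x":-13,"y":-39,"z":0,"spin":-0.6}]'
python3 -m pendant '[{"fingers":1,"x":-13,"y":-39,"z":0,"spin":-0.1},{"fingers":1,"x":0,"y":0,"z":0,"spin":0},{"fingers":1,"x":0,"y":0,"z":0,"spin":0}]'
python3 - <<'E'
from h import *
tool(); w=camera('wrist'); c=camera('top')
for p,z in (((172,247),91),((274,221),91),((213,180),91),((514,277),55)):
    try: print(tape(c,p,z,60))
    except Exception as e: print(e)
for a in proj(w,box(434.5,-317,np.radians(78.8),160,50,0,55)[1::2]): cv2.circle(w['color'],tuple(np.round(a).astype(int).tolist()),4,(0,255,0),1)
o=np.hstack([cv2.resize(w['color'],(400,300)),c['color'][40:340,60:460]]); cv2.imwrite('pics/g2.png',o[:,:,::-1])
E
```

```text
time_s: 8.75
position: [447.2, -277.5, 171.4]
eef_rot: [2.417, 2.006, -0.0]
contact_force: [1.1, -0.1, -0.3]
grip_width: 1.001
grasp_force: 0.0
time_s: 9.0
position: [433.6, -317.5, 170.8]
eef_rot: [-2.43, -1.99, 0.001]
contact_force: [0.8, 0.7, -0.1]
grip_width: 0.999
grasp_force: 0.0
t 9.0 tcp [ 433.6 -317.5  170.8] finger deg -11.4 tilt 0.0 w 0.999 gf 0.0 F [ 0.8  0.7 -0.1] q [ 0.93  0.15 -0.38  1.81  0.06  1.2   0.34]
(array([494.5, 259. ]), 31.9, np.float64(156.1), np.float64(15.4), array([168.1, 249.5]))
(array([537.9,  91.3]), 32.7, np.float64(160.2), np.float64(15.3), array([270.3, 219.6]))
(array([607.2, 196.5]), 122.7, np.float64(160.8), np.float64(14.9), array([205.4, 179.4]))
(array([ 440.8, -281.4]), 78.9, np.float64(89.0), np.float64(14.7), array([495.6, 273.4]))
```

View pics/g2.png

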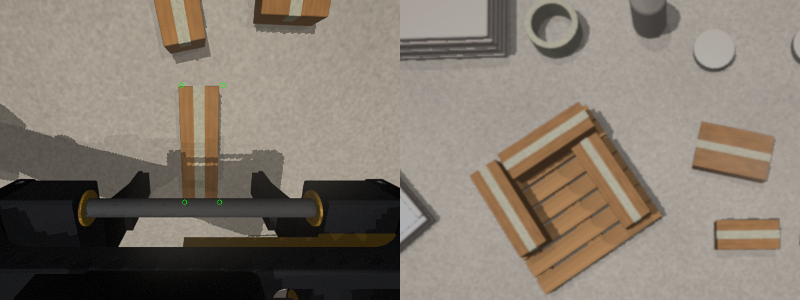

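Carton 1 lies in its place, about 3 mm off, with the laid cartons unmoved. In the wrist view carton 2 (end at columns 180–220, row 86) matches the estimate, so I'll grasp it.

```bash

python3 -m pendant '[{"fingers":1,"x":0,"y":0,"z":-20,"spin":0},{"fingers":1,"x":0,"y":0,"z":-30,"spin":0},{"fingers":1,"x":0,"y":0,"z":-30,"spin":0},{"fingers":1,"x":0,"y":0,"z":-25,"spin":0},{"fingers":1,"x":0,"y":0,"z":-20,"spin":0},{"fingers":1,"x":0,"y":0,"z":-12,"spin":0},{"fingers":1,"x":0,"y":0,"z":-8,"spin":0},{"fingers":1,"x":0,"y":0,"z":0,"spin":0},{"fingers":-1,"x":0,"y":0,"z":0,"spin":0},{"fingers":-1,"x":0,"y":0,"z":0,"spin":0},{"fingers":-1,"x":0,"y":0,"z":0,"spin":0},{"fingers":-1,"x":0,"y":0,"z":0,"spin":0}]' 30; python3 -m pendant '[{"fingers":-1,"x":0,"y":0,"z":0,"spin":0},{"fingers":-1,"x":0,"y":0,"z":0,"spin":0},{"fingers":-1,"x":0,"y":0,"z":0,"spin":0},{"fingers":-1,"x":0,"y":0,"z":0,"spin":0}]'
```

```text
time_s: 10.1
position: [436.1, -315.4, 27.2]
eef_rot: [2.423, 1.996, 0.0]
contact_force: [0.6, -0.0, -0.2]
grip_width: 0.782
grasp_force: 0.0
time_s: 10.43
position: [434.7, -314.9, 26.3]
eef_rot: [-2.425, -1.996, 0.001]
contact_force: [-3.1, 0.2, 4.2]
grip_width: 0.573
grasp_force: 30.0
```

```bash

python3 -m pendant '[{"fingers":-1,"x":0,"y":0,"z":10,"spin":0},{"fingers":-1,"x":0,"y":0,"z":20,"spin":0},{"fingers":-1,"x":0,"y":0,"z":30,"spin":0},{"fingers":-1,"x":0,"y":0,"z":30,"spin":0},{"fingers":-1,"x":0,"y":0,"z":30,"spin":0},{"fingers":-1,"x":5,"y":15,"z":20,"spin":0},{"fingers":-1,"x":10,"y":30,"z":0,"spin":0.6},{"fingers":-1,"x":15,"y":40,"z":0,"spin":0.7},{"fingers":-1,"x":15,"y":40,"z":0,"spin":0.7},{"fingers":-1,"x":10,"y":40,"z":0,"spin":0.7},{"fingers":-1,"x":0,"y":40,"z":0,"spin":0.7},{"fingers":-1,"x":0,"y":40,"z":0,"spin":0.7}]' 30
python3 -m pendant '[{"fingers":-1,"x":0,"y":40,"z":0,"spin":0.7},{"fingers":-1,"x":0,"y":40,"z":0,"spin":0.7},{"fingers":-1,"x":0,"y":40,"z":0,"spin":0.7},{"fingers":-1,"x":-10,"y":40,"z":0,"spin":0.7},{"fingers":-1,"x":-15,"y":35,"z":0,"spin":0.45},{"fingers":-1,"x":-15,"y":20,"z":0,"spin":0},{"fingers":-1,"x":-15,"y":8,"z":0,"spin":0},{"fingers":-1,"x":-3,"y":0,"z":0,"spin":0},{"fingers":-1,"x":0,"y":0,"z":0,"spin":0},{"fingers":-1,"x":0,"y":0,"z":0,"spin":0}]'
python3 -c "from h import *; tool()"
```

```text
time_s: 11.43
position: [489.9, -69.3, 166.4]
eef_rot: [1.938, 2.472, 0.001]
contact_force: [0.6, 0.7, -2.1]
grip_width: 0.571
grasp_force: 30.0
time_s: 12.27
position: [432.3, 150.2, 166.4]
eef_rot: [1.499, 2.759, 0.0]
contact_force: [-0.1, -0.0, -2.0]
grip_width: 0.575
grasp_force: 30.0
t 12.27 tcp [432.3 150.2 166.4] finger deg 33.0 tilt 0.1 w 0.575 gf 30.0 F [-0.1 -0.  -2. ] q [ 0.46 -0.02 -0.84  1.98 -0.01  1.18  0.21]
```

```bash

python3 -m pendant '[{"fingers":-1,"x":-2.5,"y":3.5,"z":0,"spin":0},{"fingers":-1,"x":0,"y":0,"z":-15,"spin":0},{"fingers":-1,"x":0,"y":0,"z":-20,"spin":0},{"fingers":-1,"x":0,"y":0,"z":-8,"spin":0},{"fingers":-1,"x":0,"y":0,"z":0,"spin":0},{"fingers":-1,"x":0,"y":0,"z":0,"spin":0}]'
python3 - <<'E'
from h import *
tool(); w=camera('wrist')
t=sense()['position']; y=np.radians(33)
for B,k in ((box(t[0],t[1],y+np.pi/2,160,50,t[2]-25,t[2]+30),(0,255,0)),(box(517.5,174.6,y,160,50,36,91,29,84),(255,0,0)),(box(517.5,174.6,y,50,160,36,91,-84,29),(255,0,0))):
    for a in proj(w,B[1::2]): cv2.circle(w['color'],tuple(np.round(a).astype(int).tolist()),4,k,1)
cv2.imwrite('pics/p4.png',w['color'][:,:,::-1])
E
```

```text
time_s: 12.77
position: [429.2, 154.5, 123.0]
eef_rot: [-1.498, -2.76, -0.0]
contact_force: [0.3, 0.4, -2.0]
grip_width: 0.571
grasp_force: 30.0
t 12.77 tcp [429.2 154.5 123. ] finger deg 33.0 tilt 0.1 w 0.571 gf 30.0 F [ 0.3  0.4 -2. ] q [ 0.44  0.04 -0.85  2.03  0.04  1.09  0.15]
```

View pics/p4.png

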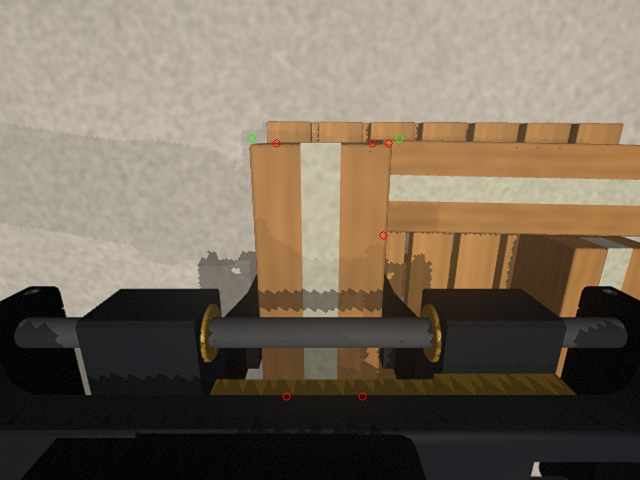

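The held carton is centred at column 321 and the free place at column 324. About 9 mm of air is predicted to laid_b's end (columns 383–388), so I'll lower it.

```bash

python3 -m pendant '[{"fingers":-1,"x":0,"y":0,"z":-15,"spin":0},{"fingers":-1,"x":0,"y":0,"z":-20,"spin":0},{"fingers":-1,"x":0,"y":0,"z":-13,"spin":0},{"fingers":-1,"x":0,"y":0,"z":-7,"spin":0},{"fingers":-1,"x":0,"y":0,"z":-3,"spin":0},{"fingers":-1,"x":0,"y":0,"z":-1.5,"spin":0},{"fingers":-1,"x":0,"y":0,"z":-1,"spin":0},{"fingers":-1,"x":0,"y":0,"z":0,"spin":0},{"fingers":-1,"x":0,"y":0,"z":0,"spin":0}]'
```

```text
time_s: 13.57
position: [429.7, 154.8, 63.3]
eef_rot: [1.497, 2.76, 0.001]
contact_force: [-0.2, 0.1, -2.5]
grip_width: 0.574
grasp_force: 30.0
```

```bash

python3 -m pendant '[{"fingers":-1,"x":0,"y":0,"z":-1,"spin":0},{"fingers":-1,"x":0,"y":0,"z":-0.5,"spin":0},{"fingers":-1,"x":0,"y":0,"z":0,"spin":0},{"fingers":0.6,"x":0,"y":0,"z":0,"spin":0},{"fingers":0.6,"x":0,"y":0,"z":0,"spin":0},{"fingers":0.6,"x":0,"y":0,"z":0,"spin":0},{"fingers":0.6,"x":0,"y":0,"z":0,"spin":0}]'
python3 -m pendant '[{"fingers":0.6,"x":0,"y":0,"z":10,"spin":0},{"fingers":0.6,"x":0,"y":0,"z":20,"spin":0},{"fingers":0.6,"x":0,"y":0,"z":30,"spin":0},{"fingers":0.6,"x":0,"y":0,"z":30,"spin":0},{"fingers":0.6,"x":0,"y":0,"z":20,"spin":0},{"fingers":0.6,"x":10,"y":-30,"z":0,"spin":0},{"fingers":0.6,"x":10,"y":-40,"z":0,"spin":0},{"fingers":0.6,"x":10,"y":-40,"z":0,"spin":0},{"fingers":0.6,"x":10,"y":-40,"z":0,"spin":0},{"fingers":0.6,"x":0,"y":-40,"z":0,"spin":0},{"fingers":0.6,"x":0,"y":-40,"z":0,"spin":0},{"fingers":0.6,"x":0,"y":-40,"z":0,"spin":0}]'
python3 -m pendant '[{"fingers":0.6,"x":0,"y":-40,"z":0,"spin":0},{"fingers":0.6,"x":0,"y":-40,"z":0,"spin":0},{"fingers":0.6,"x":0,"y":0,"z":0,"spin":0},{"fingers":0.6,"x":0,"y":0,"z":0,"spin":0},{"fingers":0.6,"x":0,"y":0,"z":0,"spin":0}]'
python3 - <<'E'
from h import *
tool(); c=camera('top')
for p in ((172,247),(274,221),(205,180),(235,289)):
    r=tape(c,p,91,60); d=r[0]-[517.5,174.6]; y=np.radians(33); print(r,'pallet',np.round([d@[np.cos(y),np.sin(y)],d@[-np.sin(y),np.cos(y)]],1))
cv2.imwrite('pics/end.png',c['color'][40:340,60:460,::-1])
E
```

```text
time_s: 14.15
position: [429.2, 154.7, 61.2]
eef_rot: [1.498, 2.761, 0.0]
contact_force: [0.2, 0.6, 0.4]
grip_width: 0.763
grasp_force: 0.0
time_s: 15.15
position: [469.0, -117.1, 172.0]
eef_rot: [1.497, 2.761, 0.001]
contact_force: [1.4, 0.6, -0.5]
grip_width: 0.799
grasp_force: 0.0
time_s: 15.57
position: [469.3, -194.6, 171.5]
eef_rot: [-1.498, -2.761, -0.002]
contact_force: [0.4, -0.3, -0.1]
grip_width: 0.795
grasp_force: 0.0
t 15.57 tcp [ 469.3 -194.6  171.5] finger deg 33.1 tilt 0.1 w 0.795 gf 0.0 F [ 0.4 -0.3 -0.1] q [ 0.81  0.09 -0.49  1.87  0.04  1.19  0.88]
(array([494.2, 258.8]), 31.9, np.float64(156.8), np.float64(15.4), array([168.2, 249.7])) pallet [26.3 83.3]
(array([537.7,  91.2]), 32.7, np.float64(160.7), np.float64(15.4), array([270.4, 219.8])) pallet [-28.5 -80.9]
(array([607.2, 196.5]), 122.6, np.float64(161.7), np.float64(15.0), array([205.3, 179.4])) pallet [ 87.2 -30.5]
(array([433.7, 151.8]), 123.1, np.float64(157.7), np.float64(15.2), array([233.8, 283.8])) pallet [-82.7  26.5]
```

View pics/end.png

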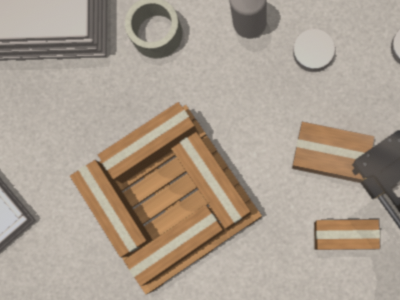

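The picture shows the full pinwheel, with the four tapes around a square hole at about crop pixel (167,192). All four cartons are within 4 mm of their places, and the arm is clear.

```bash
python3 -c "from workcell import *; print(hand_in())"
```

```text
the job is handed in; nothing more can be done
None
```

I laid both long cartons in the free places and handed the job in; in the last picture all four were within about 4 mm of their places, the laid two had not moved, and the arm was clear at 15.6 s, but the hand-in returned no verdict.

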